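Vent the orange-capped coolant reservoir

ROBOT

A 6-joint arm with a two-finger parallel gripper is mounted at the origin on the work surface; the furniture and walls round the work are solid. World frame = base frame: x ahead of the robot, y to its left, z up, the work surface at z = 0. Lengths are in m, angles in rad, forces in N, time in s.
With the tool pointing down it reaches from about 0.3 to 0.775 m from the base axis. Payload 14.6 kg.
Tool frame: the origin (TCP) lies midway between the tips of the shut fingers; the grasp point (between the pads) lies 19 mm behind it (grip_depth is the distance from the TCP to the grasp point, in m); z points along the fingers, y is the line along which they close (so a half turn about z gives the same grasp; the last joint's range is limited). The gripper opens to 85 mm and grips with 20 to 120 N. Pads are 22 mm wide; open, the fingers measure 114 mm over their backs; the gripper's body (76 mm by 85 mm) begins 54 mm behind the grasp point. The pads swing forward as they close: fully open they stand 13 mm farther back than shut.
Start: joints at [-1.391, 0.3, 1.521, -0, 1.321, -0.067], TCP at [0.134, -0.533, 0.206] pointing down, gripper open.
Joint ranges: [-3.03, 3.03], [-0.79, 2.21], [0.23, 2.52], [-1.04, 4.18], [0, 3.07], [-2.55, 2.55]. Speed limits (rad/s): [2.22, 2.22, 2.57, 3.14, 3.14, 3.14].

INTERFACE

Orientations are given as [roll, pitch, yaw] about the fixed x, y, z axes, in that order (R = Rz(yaw) Ry(pitch) Rx(roll)).
In Python, from workcell import * gives the robot as it stands. The module is installed in compiled form; this text tells all that it offers.
- The arm moves only by the tool servo_tool, never from a script. Its argument "plan" is a list of rows, each a list of 7 numbers: the shift along the world's x, y, z each as a share of 0.25 m, from -1 to 1, then the turn, a rotation vector about the world's x, y, z each as a share of 2 pi rad, from -1 to 1, then the gripper's target within -1 to 1 (fully open at 1, half-way at 0, shut at -1). In form: [[tx, ty, tz, rx, ry, rz, fingers], ...]. A call has exactly 8 rows; each row is the pose to reach, as a shift and turn from the pose commanded when the call began, turning the shorter way round; what a row does not reach only later rows make up. A row lasts 1/12 s, in which the tool goes at most 41.7 mm and 7.16 degrees, less where a joint would pass 70% of its speed; a pose out of reach is approached as far as the arm can. A call with a number of a shift or a turn outside -1 to 1 is refused whole. A call with a gripper value outside its range is refused whole. The fingers move at their own pace and stop on an object; "force" is the grip in N (left out, the last holds). Time passes only in rows, so rows that repeat a pose let the fingers close, or fill a call up. It gives the time, the measured TCP pose, the force, the opening and the grip force at its end, in the units of the state.
- state(): the state, without advancing time (a new reading comes with each control period).
- snapshot(name): name is "scene" or "top"; returns a dict with "img" (384x512x3 uint8, red, green, blue), "z_map" (384x512 float32, m along the optical axis (not along the pixel's ray), 0 where there is no reading), "camera_matrix" (3x3 intrinsics, pixels), "R" (3x3) and "t" (3): a world point X has camera coordinates R X + t. Camera axes: x right, y down, z forward; pixel columns grow to the right and rows downward; lengths in m; the calibration is good to about 2 mm. A picture is of the moment at which its call begins.
- job_done(): hands the job in; it is judged then, once.
The state is a dict: "t": time; "joints": joint angles; "joint_vel": joint speeds; "tau": joint torques, N m; "tcp_pos": TCP position; "tcp_rot": TCP orientation; "ft_force": force on the tool from outside, world axes, zero at the start; "moment": the same for the moment, N m; "finger_gap": opening from 0.0 (shut) to 1.0 (fully open); "grip_force": force on a finger pad.
Only numpy, scipy, OpenCV 4.12 (cv2) and the standard library are available. Lean on these libraries where they do the work, as an engineer would, in place of code of your own. Each camera call takes 0.05 s, during which the arm holds its last target. There are 200 camera calls.

TASK

Vent the cooling-loop reservoir that has the orange flip-top: first lift its orange finger tab and fold the cover right back until it stays open, then unscrew the orange cap beneath it by turning it a quarter turn anticlockwise (seen from above) to its stop. Leave the blue-topped reservoir closed, and let go when done.

Things in the scene. Friction and masses are not known exactly. Their poses are not given: they have to be found in the camera images.
- orange_res_port (a point): On the axis of the orange cap, half-way up its grip bar (12 wide, 36 long, 17 mm high), 25 mm above the aluminium top of the orange reservoir: a fixed box 112 x 96 x 90 mm high with a black foot. Below the bar (z -8.5 mm) is the round cap, diameter 40. Axes of the reservoir: z up, x level from the tongue to the hinge (away from the robot within 20 degrees), y along the hinge.
- orange_res_tongue (a point): Middle of the orange finger tongue that sticks out 28 mm from the front edge of the flip-top cover; 12 wide (y), 10 mm high, free at both sides, in front and 33 mm below. Closed, it is 41 mm from the port in -x and 13 mm above it. It moves with the cover; x along the tongue to the hinge, y along the hinge.
- orange_res_tab (a joint): Orange cover (50 x 66 mm plate over the cap), rad: 0 closed and level, grows as the tongue goes up and back, 2.8 at the open stop, lying back. Hinge axis: along the port's y, through x +44, z +11 mm from the port, 85 mm from the tongue's middle; lugs at y +-21 reach z +16. Loose hinge, 25 g: let go before 1.5 it falls shut, past 1.7 it falls open.
- orange_res_cap (a joint): Turn of the orange cap, rad: 0 tight, grows anticlockwise from above, 1.4 open stop; starts at 0 to 0.15. At 0 its grip bar lies along the port's x; the bar turns with the cap, the port's axes do not. It does not rise, stays where left, turns against a steady 0.04 N m. While the cover is shut it hides the cap.
- blue_res_tab (a joint): Blue cover of the other reservoir, the same but blue, 0.16 to 0.36 m to the left or right; rad, 0 closed. To be left closed.
Things that resemble listed ones, but are neither listed nor needed, are in the scene too. Leave any yellow look-alike of the part that bears orange_res_port alone.

How it is judged:
On the way, in this order (a step that is already met when the one before it is completed fails the run):
1. the orange flip-top is folded back past upright while its cap is still tight (value of joint orange_res_tab above 1.9 rad and value of joint orange_res_cap below 0.4 rad), for 0.2 s.
2. the orange cap is unscrewed to its stop (value of joint orange_res_cap above 1.15 rad), for 0.2 s.
At the end, for the whole second after the job is handed in: the orange cover lies folded back (joint over 1.9 rad), the orange cap is turned anticlockwise to within 0.25 rad of its stop (over 1.15 rad), and the blue cover is closed (under 0.3 rad) (value of joint orange_res_tab above 1.9 rad and value of joint orange_res_cap above 1.15 rad and value of joint blue_res_tab below 0.3 rad); the robot touches nothing.
It fails at once if the blue flip-top is lifted (value of joint blue_res_tab above 0.5 rad).
It also fails if it takes over 45 s, if anything falls off the work surface, if the arm or the gripper's body presses on something with over 40 N, if the wrist force passes 120 N, or if a joint passes its speed limit or range.

## Working session

There is one attempt and no reset: what is moved stays moved. The work goes in short steps, Python scripts to look and compute and a tool call to move; the robot and the scene stay as the last step left them, time stands still between calls to the robot, and variables do not carry over. Pictures are saved under pics/ and viewed, at most 10 in all, crops included, and the job is handed in when it is done.

Besides the shell and the picture viewer there is one more tool, called after "Emit:" as name([rows], argument=value, ...), one row to a line, values as JSON. servo_tool: Moves the arm, as the interface text tells. Its arguments: {"type":"object","properties":{"plan":{"type":"array"},"force":{"type":"number"}},"required":["plan"]}

```bash
mkdir -p pics
cat > h.py <<'E'
from workcell import *
import numpy as np, cv2
def pts(s):
    K=s["camera_matrix"];z=s["z_map"];v,u=np.indices(z.shape)
    c=np.stack([(u-K[0,2])/K[0,0]*z,(v-K[1,2])/K[1,1]*z,z],-1)
    return (c-s["t"])@s["R"]
def hsv(s): return cv2.cvtColor(s["img"],cv2.COLOR_RGB2HSV)
def save(s,n): cv2.imwrite(f"pics/{n}.png",s["img"][:,:,::-1])
E
python3 - <<'E'
from h import *
for n in("scene","top"):
    s=snapshot(n);save(s,n+"0");P=pts(s);H=hsv(s)
    m=((H[...,0]>=4)&(H[...,0]<=18)&(H[...,1]>150)&(H[...,2]>80)).astype(np.uint8)
    k,l,st,c=cv2.connectedComponentsWithStats(m)
    for i in range(1,k):
        if st[i,4]>25:
            q=P[(l==i)&(s["z_map"]>0)];print(n,st[i],q.min(0).round(3),np.median(q,0).round(3),q.max(0).round(3))
    print(-s["R"].T@s["t"])
print(state())
E
```

```text
scene [244 144  15  12  52] [ 0.737 -0.124  0.092] [ 0.776 -0.068  0.114] [ 0.823 -0.049  0.135]
scene [223 190  23  16  84] [0.447 0.156 0.095] [0.486 0.174 0.122] [0.545 0.192 0.135]
scene [302 196  14  14 100] [ 0.457 -0.17  -0.004] [ 0.501 -0.138 -0.001] [ 0.541 -0.119  0.003]
scene [476 202  11  11  30] [ 0.136 -0.669 -0.005] [ 0.144 -0.634 -0.001] [ 0.171 -0.59   0.   ]
scene [484 207  26  13  66] [ 0.064 -0.671 -0.006] [ 0.095 -0.638 -0.002] [ 0.131 -0.621  0.002]
scene [270 208  25  21 105] [ 0.406 -0.018 -0.004] [ 0.495  0.    -0.   ] [0.541 0.011 0.002]
scene [482 213  19  10  40] [ 0.065 -0.614 -0.004] [ 0.092 -0.603 -0.002] [ 0.124 -0.587  0.002]
scene [256 218  33  24 123] [ 0.371  0.047 -0.003] [ 0.42   0.077 -0.   ] [0.519 0.088 0.003]
scene [277 221  28  15  71] [ 0.36  -0.001 -0.004] [ 0.401  0.022 -0.   ] [0.467 0.033 0.002]
scene [497 221  15  12  51] [ 0.012 -0.616 -0.004] [ 0.04  -0.581 -0.001] [ 0.058 -0.57   0.001]
scene [210 231  19  26 126] [ 0.401  0.236 -0.003] [ 0.451  0.25  -0.   ] [0.537 0.27  0.003]
scene [299 236  11  10  29] [ 0.31  -0.002 -0.003] [ 0
[... 3090 characters left out ...]
6909  0.09557306 1.46189819]
{'t': 0.1, 'joints': array([-1.39063381e+00,  3.00433170e-01,  1.52149344e+00, -1.44812755e-06,
        1.32072684e+00, -6.66167267e-02]), 'joint_vel': array([ 0.0006987 , -0.00333021, -0.00201032, -0.00179274, -0.00051311,
       -0.0002188 ]), 'tau': array([ 9.55856522e-04, -5.44378710e+01, -3.62371016e+01, -4.27611064e-05,
        3.08440918e-03, -1.25995624e-05]), 'tcp_pos': array([ 0.13430124, -0.53311112,  0.20537922]), 'tcp_rot': array([-3.14053412e+00, -6.92145821e-05,  2.46779571e-01]), 'ft_force': array([ 1.09228238, -0.16716084, -0.85300888]), 'moment': array([-0.02451571, -0.05077044,  0.00577304]), 'grip_force': 0.0, 'finger_gap': 0.9949908625941336}
```

View pics/scene0.png

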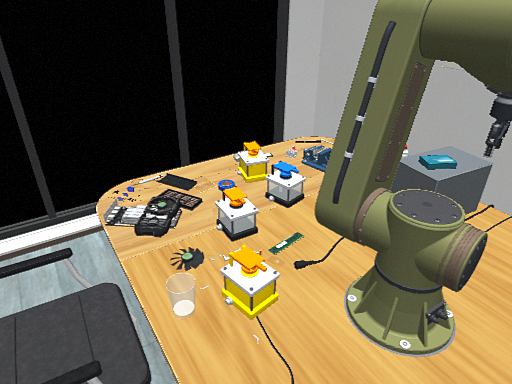

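View pics/top0.png

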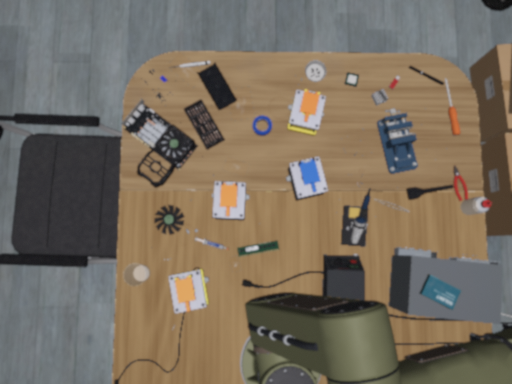

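The orange reservoir with a black foot is at scene (237,213), top (229,200). The yellow-footed look-alikes are at top (187,292) and (306,110), and the blue one is at (308,177). Next I'll measure the orange one.

Run:
```python
from h import *
s=snapshot("top");P=pts(s);H=hsv(s)
def comp(m,u,v):
    k,l=cv2.connectedComponents(m.astype(np.uint8)); return l==l[v,u]
K=s["camera_matrix"];C=-s["R"].T@s["t"]
def ray(u,v,z):
    d=s["R"].T@np.array([(u-K[0,2])/K[0,0],(v-K[1,2])/K[1,1],1]);return C+d*(z-C[2])/d[2]
m=comp((H[...,0]>=4)&(H[...,0]<=22)&(H[...,1]>140)&(H[...,2]>140)&(P[...,2]>.1),229,195)
q=P[m];print(m.sum(),q.min(0),q.max(0),q.mean(0))
def rect(m,z):
    v,u=np.nonzero(m);X=np.array([ray(a,b,z)[:2] for a,b in zip(u,v)],np.float32)
    return cv2.minAreaRect(X),X
print("cover",rect(m,.135)[0])
n=np.zeros(m.shape,bool);n[175:225,205:255]=1
t=n&(P[...,2]>.08)&(P[...,2]<.15)
print("box",rect(t,.09)[0]); print("box al",rect(n&(abs(P[...,2]-.09)<.008),.09)[0])
for r in range(175,225):
    c=np.nonzero(m[r])[0]
    if len(c):a,b=ray(c[0]-.5,r,.133),ray(c[-1]+.5,r,.133);print(r,c[0],c[-1],a.round(4)[:2],b.round(4)[:2])
cv2.imwrite("pics/c.png",cv2.resize(s["img"][165:235,190:270,::-1],None,fx=7,fy=7,interpolation=0))
```

```text
262 [0.47662295 0.14085591 0.12439943] [0.54288053 0.18011325 0.13872293] [0.5114926  0.16056739 0.13067168]
cover ((0.5090668797492981, 0.16007448732852936), (0.06580757349729538, 0.038597870618104935), 0.4339179992675781)
box ((0.5038890838623047, 0.16145679354667664), (0.0958661213517189, 0.11220221221446991), 87.43834686279297)
box al ((0.5039242506027222, 0.1614488661289215), (0.09586501121520996, 0.11213608831167221), 87.4465103149414)
185 223 235 [0.5421 0.1783] [0.5423 0.1396]
186 223 235 [0.5391 0.1783] [0.5393 0.1396]
187 223 235 [0.5361 0.1782] [0.5362 0.1396]
188 223 235 [0.5331 0.1782] [0.5332 0.1395]
189 223 235 [0.5301 0.1782] [0.5302 0.1395]
190 222 235 [0.5271 0.1811] [0.5272 0.1395]
191 222 235 [0.5241 0.1811] [0.5242 0.1395]
192 222 235 [0.5211 0.1811] [0.5212 0.1394]
193 222 235 [0.5181 0.181 ] [0.5182 0.1394]
194 222 235 [0.5151 0.181 ] [0.5152 0.1394]
195 222 235 [0.5121 0.181 ] [0.5122 0.1394]
196 222 235 [0.5091 0.1809] [0.5092 0.1394]
197 222 234 [0.5061 0.1809] [0.5062 0.1423]
198 222 234 [0.5031 0.1808] [0.5032 0.1423]
199 222 234 [0.5001 0.1808] [0.5002 0.1423]
200 222 234 [0.4971 0.1808] [0.4973 0.1422]
201 222 234 [0.4942 0.1807] [0.4943 0.1422]
202 222 234 [0.4912 0.1807] [0.4913 0.1422]
203 222 234 [0.4882 0.1807] [0.4883 0.1422]
204 222 234 [0.4852 0.1806] [0.4853 0.1421]
205 226 234 [0.4823 0.1688] [0.4823 0.1421]
206 227 228 [0.4793 0.1658] [0.4793 0.1599]
207 228 228 [0.4763 0.1628] [0.4763 0.1598]
```

View pics/c.png

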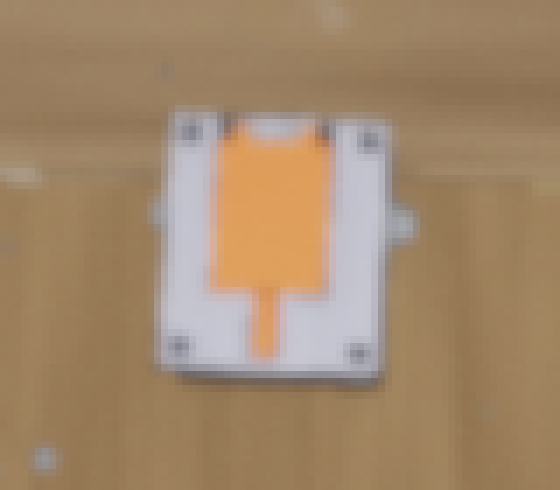

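Emit:
servo_tool([
  [0,0,0.12,0,0,0,1],
  [0,0,0.26,0,0,0,1],
  [0.04,0.08,0.4,0,0,0,1],
  [0.12,0.24,0.5,0,0,0,0.6],
  [0.2,0.4,0.5,0,0,0,0.4],
  [0.28,0.56,0.5,0,0,0,0.2],
  [0.36,0.72,0.5,0,0,0,0],
  [0.44,0.88,0.5,0,0,0,0],
], force=25)

```text
t: 0.82
tcp_pos: [0.2353, -0.33, 0.3308]
tcp_rot: [3.141, -0.0, 0.246]
ft_force: [0.3, -0.3, 0.1]
finger_gap: 0.5
grip_force: 0.0
```

Emit:
servo_tool([
  [0.08,0.14,0,0,0,-0.006,0],
  [0.16,0.28,0,0,0,-0.012,0],
  [0.22,0.42,0,0,0,-0.018,0],
  [0.28,0.56,0,0,0,-0.024,0],
  [0.34,0.7,0,0,0,-0.03,0],
  [0.4,0.84,0,0,0,-0.036,0],
  [0.46,0.98,0,0,0,-0.042,0],
  [0.48,1,0,0,0,-0.046,0],
])

```text
t: 1.48
tcp_pos: [0.356, -0.0777, 0.331]
tcp_rot: [-3.141, -0.001, -0.04]
ft_force: [-1.1, -0.2, -0.4]
finger_gap: 0.5
grip_force: 0.0
```

Emit:
servo_tool([
  [0.06,0.14,0,0,0,0,-0.2],
  [0.12,0.28,0,0,0,0,-0.2],
  [0.18,0.42,0,0,0,0,-0.2],
  [0.24,0.56,-0.06,0,0,0,-0.2],
  [0.3,0.7,-0.16,0,0,0,-0.2],
  [0.34,0.82,-0.26,0,0,0,-0.2],
  [0.36,0.9,-0.36,0,0,0,-0.2],
  [0.36,0.9,-0.4,0,0,0,-0.2],
])

```text
t: 2.15
tcp_pos: [0.4442, 0.1459, 0.2269]
tcp_rot: [3.141, 0.005, -0.039]
ft_force: [-0.2, -1.6, -0.4]
finger_gap: 0.399
grip_force: 0.0
```

Run:
```python
from h import *
s=state();print(s["joints"].round(3),s["tcp_pos"].round(4),s["tcp_rot"].round(3),s["finger_gap"])
```

```text
[2.390e-01 1.010e-01 1.710e+00 1.000e-03 1.336e+00 1.849e+00] [0.4442 0.1459 0.2269] [ 3.141  0.005 -0.039] 0.3993342370466271
```

Emit:
servo_tool([
  [0.004,0.007,-0.06,0,0,0,-0.2],
  [0.004,0.007,-0.14,0,0,0,-0.2],
  [0.004,0.007,-0.22,0,0,0,-0.2],
  [0.004,0.007,-0.3,0,0,0,-0.2],
  [0.004,0.007,-0.36,0,0,0,-0.2],
  [0.004,0.007,-0.41,0,0,0,-0.2],
  [0.004,0.007,-0.44,0,0,0,-0.2],
  [0.004,0.007,-0.44,0,0,0,-0.2],
])

```text
t: 2.82
tcp_pos: [0.4455, 0.1444, 0.1198]
tcp_rot: [3.141, 0.002, -0.043]
ft_force: [-0.1, 0.2, -0.2]
finger_gap: 0.398
grip_force: 0.0
```

Emit:
servo_tool([
  [0,0,0,0,0,0,-0.6],
  [0,0,0,0,0,0,-0.8],
  [0,0,0,0,0,0,-1],
  [0,0,0,0,0,0,-1],
  [0,0,0,0,0,0,-1],
  [0,0,0,0,0,0,-1],
  [0,0,0,0,0,0,-1],
  [0,0,0,0,0,0,-1],
])

```text
t: 3.48
tcp_pos: [0.4461, 0.1449, 0.1209]
tcp_rot: [-3.142, -0.0, -0.042]
ft_force: [-0.2, -0.0, -0.3]
finger_gap: -0.003
grip_force: 0.0
```

Run:
```python
from h import *
import numpy as np
s=snapshot("scene");a=s["img"][150:260,180:310,::-1];cv2.imwrite("pics/g.png",cv2.resize(a,None,fx=5,fy=5))
print(state()["tcp_pos"],state()["tcp_rot"])
for th in np.arange(0,2.3,.3): # shift shares from start along arc
    print(th.round(2),(.093*(1-np.cos(th))/.25).round(3),(.093*np.sin(th)/.25).round(3))
```

```text
[0.44609829 0.14488876 0.12087134] [ 3.14156682e+00 -5.13963731e-05 -4.21723910e-02]
0.0 0.0 0.0
0.3 0.017 0.11
0.6 0.065 0.21
0.9 0.141 0.291
1.2 0.237 0.347
1.5 0.346 0.371
1.8 0.457 0.362
2.1 0.56 0.321
```

View pics/g.png

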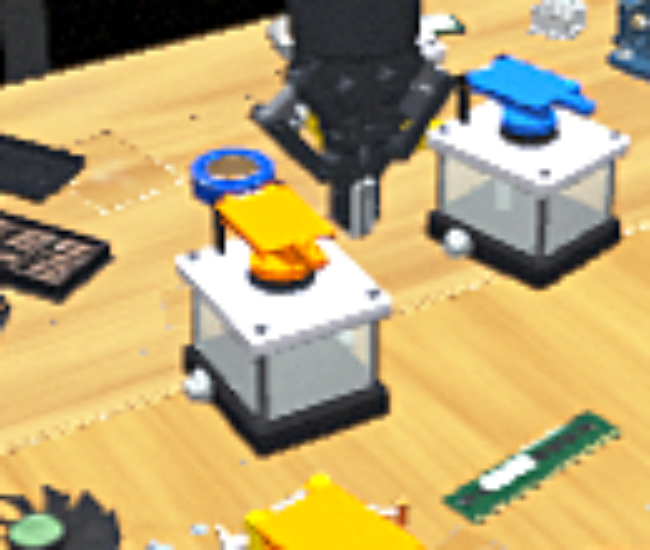

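The fingers stopped about 19 mm short in y and shut beside the tongue, at crop (360,210). I'll compare with the first picture to see whether the cover moved.

Run:
```python
import cv2,numpy as np
from h import *
a=cv2.imread("pics/scene0.png")[180:250,200:270];s=snapshot("scene");b=s["img"][180:250,200:270,::-1]
cv2.imwrite("pics/cmp.png",cv2.resize(np.hstack([a,b]),None,fx=5.6,fy=5.6,interpolation=2))
K=s["camera_matrix"]
for X in [(.463,.1633,.128),(.449,.164,.128),(.548,.159,.126),(.504,.1614,.115)]:
    c=K@(s["R"]@np.array(X)+s["t"]);print(X,((c[:2]/c[2]-[200,180])*5.6).round())
```

```text
(0.463, 0.1633, 0.128) [239. 112.]
(0.449, 0.164, 0.128) [252. 124.]
(0.548, 0.159, 0.126) [168.  47.]
(0.504, 0.1614, 0.115) [204.  99.]
```

View pics/cmp.png

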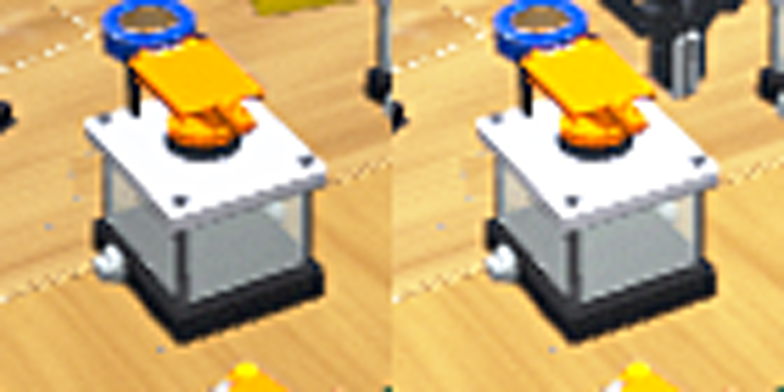

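Run:
```python
from h import *
print(state()["tcp_pos"],state()["finger_gap"])
for n in("scene","top"):
    s=snapshot(n);P=pts(s);K=s["camera_matrix"]
    m=(abs(P[...,0]-.446)<.06)&(abs(P[...,1]-.13)<.06)&(P[...,2]>.1)&(hsv(s)[...,1]<100)
    q=P[m];o=np.argsort(q[:,2])[:14];print(n,m.sum());print(np.c_[q[o],np.argwhere(m)[o]].round(3))
    c=K@(s["R"]@state()["tcp_pos"]+s["t"]);print("proj",c[:2]/c[2])
```

```text
[0.44608647 0.14487971 0.12085687] -0.00013035975968345604
scene 1493
[[5.00e-01 1.90e-01 1.21e-01 1.99e+02 2.29e+02]
 [4.83e-01 1.43e-01 1.22e-01 1.97e+02 2.45e+02]
 [4.74e-01 1.45e-01 1.24e-01 1.98e+02 2.46e+02]
 [4.78e-01 1.50e-01 1.27e-01 1.97e+02 2.44e+02]
 [4.51e-01 1.63e-01 1.31e-01 2.01e+02 2.45e+02]
 [4.37e-01 1.50e-01 1.47e-01 1.97e+02 2.51e+02]
 [4.36e-01 1.55e-01 1.50e-01 1.97e+02 2.50e+02]
 [4.35e-01 1.44e-01 1.50e-01 1.96e+02 2.53e+02]
 [4.41e-01 1.55e-01 1.51e-01 1.96e+02 2.49e+02]
 [4.36e-01 1.51e-01 1.51e-01 1.96e+02 2.51e+02]
 [4.35e-01 1.48e-01 1.51e-01 1.96e+02 2.52e+02]
 [4.36e-01 1.40e-01 1.52e-01 1.95e+02 2.54e+02]
 [4.36e-01 1.44e-01 1.53e-01 1.95e+02 2.53e+02]
 [4.34e-01 1.56e-01 1.54e-01 1.96e+02 2.50e+02]]
proj [250.89904481 202.84469934]
top 1687
[[4.37e-01 9.90e-02 2.35e-01 2.18e+02 2.49e+02]
 [4.34e-01 9.90e-02 2.35e-01 2.19e+02 2.49e+02]
 [4.39e-01 9.90e-02 2.36e-01 2.17e+02 2.49e+02]
 [4.47e-01 1.01e-01 2.49e-01 2.14e+02 2.48e+02]
 [4.49e-01 1.01e-01 2.51e-01 2.13e+02 2.48e+02]
 [4.10e-01 1.38e-01 2.86e-01 2.27e+02 2.34e+02]
 [4.10e-01 1.40e-01 2.89e-01 2.27e+02 2.33e+02]
 [4.15e-01 1.25e-01 2.90e-01 2.25e+02 2.39e+02]
 [4.09e-01 1.48e-01 2.92e-01 2.27e+02 2.30e+02]
 [4.09e-01 1.45e-01 2.94e-01 2.27e+02 2.31e+02]
 [4.12e-01 1.30e-01 2.95e-01 2.26e+02 2.37e+02]
 [4.09e-01 1.42e-01 2.96e-01 2.27e+02 2.32e+02]
 [4.16e-01 1.22e-01 3.07e-01 2.24e+02 2.40e+02]
 [4.11e-01 1.32e-01 3.11e-01 2.26e+02 2.36e+02]]
proj [233.61801759 217.49890472]
```

Emit:
servo_tool([
  [0,0,0.12,0,0,0,-1],
  [0,0,0.24,0,0,0,-0.6],
  [0.02,0.04,0.24,0,0,0,-0.3],
  [0.036,0.075,0.24,0,0,0,-0.2],
  [0.036,0.075,0.2,0,0,0,-0.2],
  [0.036,0.075,0.1,0,0,0,-0.2],
  [0.036,0.075,0,0,0,0,-0.2],
  [0.036,0.075,0,0,0,0,-0.2],
])

```text
t: 4.35
tcp_pos: [0.4521, 0.1628, 0.1151]
tcp_rot: [3.139, 0.009, -0.042]
ft_force: [-0.3, -0.1, -1.5]
finger_gap: 0.397
grip_force: 0.0
```

Run:
```python
from h import *
s=snapshot("scene");print(state()["tcp_pos"],state()["finger_gap"])
a=s["img"][160:230,200:270,::-1];cv2.imwrite("pics/g2.png",cv2.resize(a,None,fx=8,fy=8,interpolation=2))
```

```text
[0.45321148 0.16311462 0.1177952 ] 0.40028477825022357
```

View pics/g2.png

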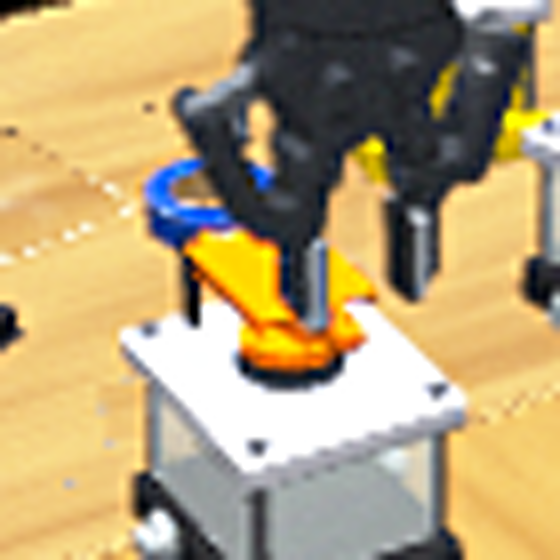

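Run:
```python
from h import *
s=snapshot("scene");P=pts(s);H=hsv(s);print(state()["tcp_pos"])
for r in range(194,205):print(r,[(c,*P[r,c].round(3),H[r,c,1]) for c in (236,238,240)])
for r in range(190,200):print(r,[(c,*P[r,c].round(3),H[r,c,1]) for c in (250,252)])
```

```text
[0.45435071 0.16339524 0.11977923]
194 [(236, np.float64(0.446), np.float64(0.195), np.float64(0.168), np.uint8(81)), (238, np.float64(0.446), np.float64(0.189), np.float64(0.165), np.uint8(17)), (240, np.float64(0.444), np.float64(0.183), np.float64(0.165), np.uint8(68))]
195 [(236, np.float64(0.449), np.float64(0.194), np.float64(0.162), np.uint8(105)), (238, np.float64(0.446), np.float64(0.189), np.float64(0.162), np.uint8(20)), (240, np.float64(0.44), np.float64(0.185), np.float64(0.164), np.uint8(71))]
196 [(236, np.float64(0.448), np.float64(0.195), np.float64(0.16), np.uint8(108)), (238, np.float64(0.447), np.float64(0.188), np.float64(0.158), np.uint8(25)), (240, np.float64(0.443), np.float64(0.184), np.float64(0.158), np.uint8(64))]
197 [(236, np.float64(0.451), np.float64(0.193), np.float64(0.154), np.uint8(96)), (238, np.float64(0.443), np.float64(0.191), np.float64(0.158), np.uint8(30)), (240, np.float64(0.445), np.float64(0.183), np.float64(0.154), np.uint8(58))]
198 [(236, np.float64(0.448), np.float64(0.195), np.float64(0.153), np.uint8(255)), (238, np.float64(0.446), 
[... 2488 characters left out ...]
float64(0.144), np.float64(0.15), np.uint8(42))]
196 [(250, np.float64(0.446), np.float64(0.148), np.float64(0.146), np.uint8(116)), (252, np.float64(0.443), np.float64(0.143), np.float64(0.146), np.uint8(89))]
197 [(250, np.float64(0.65), np.float64(0.021), np.float64(-0.002), np.uint8(130)), (252, np.float64(0.644), np.float64(0.016), np.float64(-0.001), np.uint8(126))]
198 [(250, np.float64(0.642), np.float64(0.026), np.float64(-0.001), np.uint8(126)), (252, np.float64(0.634), np.float64(0.022), np.float64(0.002), np.uint8(127))]
199 [(250, np.float64(0.635), np.float64(0.03), np.float64(-0.0), np.uint8(125)), (252, np.float64(0.632), np.float64(0.023), np.float64(-0.001), np.uint8(129))]
```

Emit:
servo_tool([
  [0,0,-0.03,0,0,0,-0.2],
  [0,0,-0.06,0,0,0,-0.2],
  [0,0,-0.09,0,0,0,-0.2],
  [0,0,-0.1,0,0,0,-0.2],
  [0,0,-0.1,0,0,0,-0.5],
  [0,0,-0.1,0,0,0,-0.8],
  [0,0,-0.1,0,0,0,-1],
  [0,0,-0.1,0,0,0,-1],
])

```text
t: 5.12
tcp_pos: [0.4551, 0.1646, 0.0963]
tcp_rot: [-3.14, -0.0, -0.042]
ft_force: [-1.8, 8.3, -0.9]
finger_gap: 0.132
grip_force: 27.9
```

Emit:
servo_tool([
  [0,0,0,0,0,0,-1],
  [0,0,0,0,0,0,-1],
  [0,0,0,0,0,0,-1],
  [0,0,0,0,0,0,-1],
  [0,0,0,0,0,0,-1],
  [0,0,0,0,0,0,-1],
  [0,0,0,0,0,0,-1],
  [0,0,0,0,0,0,-1],
])

```text
t: 5.78
tcp_pos: [0.4551, 0.1645, 0.0963]
tcp_rot: [-3.14, -0.0, -0.042]
ft_force: [-1.7, 7.7, -0.6]
finger_gap: 0.133
grip_force: 27.9
```

Run:
```python
from h import *
s=snapshot("scene");print(state()["tcp_pos"],state()["finger_gap"],state()["grip_force"])
a=s["img"][160:230,200:270,::-1];cv2.imwrite("pics/g3.png",cv2.resize(a,None,fx=8,fy=8,interpolation=2))
```

```text
[0.45509936 0.16454262 0.09632077] 0.13030020460158326 27.859676778316498
```

View pics/g3.png

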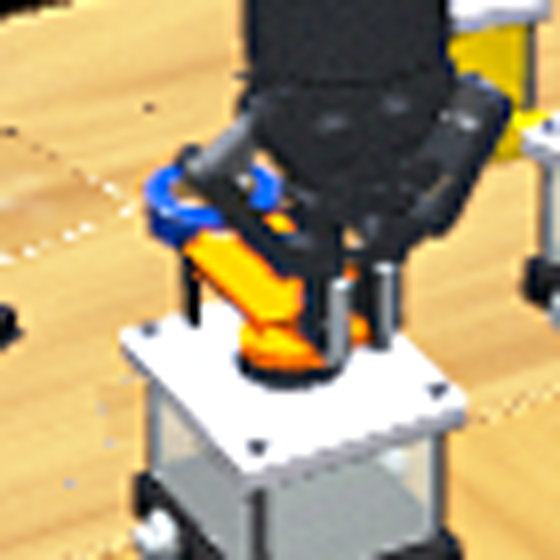

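Emit:
servo_tool([
  [0.002,0,0.037,0,0,0,-1],
  [0.007,0,0.074,0,0,0,-1],
  [0.017,-0.001,0.11,0,0,0,-1],
  [0.029,-0.001,0.145,0,0,0,-1],
  [0.046,-0.002,0.178,0,0,0,-1],
  [0.065,-0.003,0.21,0,0,0,-1],
  [0.087,-0.004,0.24,0,0,0,-1],
  [0.087,-0.004,0.24,0,0,0,-1],
], force=20)

```text
t: 6.5
tcp_pos: [0.4782, 0.1636, 0.1574]
tcp_rot: [-3.139, -0.003, -0.042]
ft_force: [-0.2, 8.4, -1.8]
finger_gap: 0.13
grip_force: 24.8
```

Emit:
servo_tool([
  [0.026,-0.001,0.027,0,0,0,-1],
  [0.054,-0.002,0.051,0,0,0,-1],
  [0.084,-0.004,0.073,0,0,0,-1],
  [0.116,-0.005,0.092,0,0,0,-1],
  [0.15,-0.007,0.107,0,0,0,-1],
  [0.185,-0.008,0.118,0,0,0,-1],
  [0.222,-0.01,0.127,0,0,0,-1],
  [0.222,-0.01,0.127,0,0,0,-1],
])

```text
t: 7.17
tcp_pos: [0.5333, 0.1611, 0.1881]
tcp_rot: [-3.14, -0.001, -0.042]
ft_force: [-1.0, 7.1, 2.6]
finger_gap: 0.127
grip_force: 22.1
```

Run:
```python
from h import *
s=snapshot("scene");print(state()["tcp_pos"],state()["finger_gap"],state()["grip_force"],state()["ft_force"])
a=s["img"][140:230,190:280,::-1];cv2.imwrite("pics/g4.png",cv2.resize(a,None,fx=6.5,fy=6.5,interpolation=2))
```

```text
[0.53276756 0.16114898 0.18798524] 0.13097102516384646 21.863093376159668 [-0.54881826  8.15671324  0.28407719]
```

View pics/g4.png

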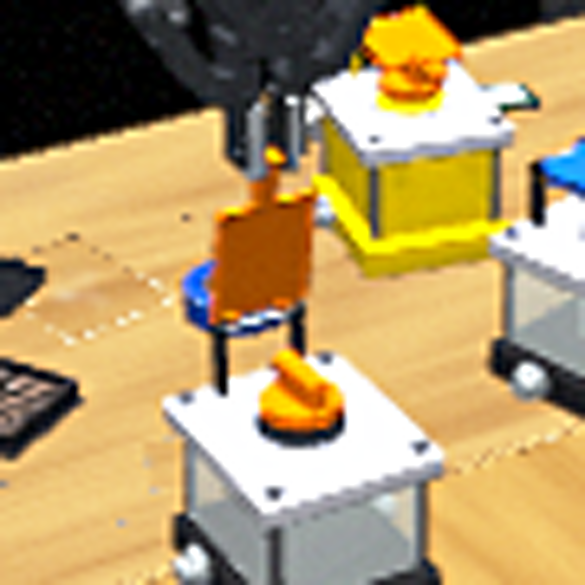

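Emit:
servo_tool([
  [0.037,-0.002,0.004,0,0,0,-1],
  [0.074,-0.003,0.005,0,0,0,-1],
  [0.111,-0.005,0.002,0,0,0,-1],
  [0.148,-0.007,-0.005,0,0,0,-1],
  [0.183,-0.008,-0.015,0,0,0,-1],
  [0.218,-0.01,-0.029,0,0,0,-1],
  [0.251,-0.011,-0.046,0,0,0,-1],
  [0.251,-0.011,-0.046,0,0,0,-1],
])

```text
t: 7.88
tcp_pos: [0.5966, 0.1585, 0.1768]
tcp_rot: [-3.139, -0.003, -0.042]
ft_force: [1.2, 8.2, 5.4]
finger_gap: 0.129
grip_force: 23.4
```

Emit:
servo_tool([
  [0,0,0,0,0,0,-0.6],
  [0,0,0,0,0,0,-0.3],
  [0,0,0,0,0,0,-0.2],
  [0,0,0.06,0,0,0,-0.2],
  [0,0,0.16,0,0,0,-0.2],
  [0,0,0.26,0,0,0,-0.2],
  [-0.1,0,0.3,0,0,0,-0.2],
  [-0.2,0,0.3,0,0,0,-0.2],
])

```text
t: 8.55
tcp_pos: [0.5454, 0.1572, 0.2535]
tcp_rot: [-3.141, -0.004, -0.043]
ft_force: [-0.4, 0.3, 0.9]
finger_gap: 0.397
grip_force: 0.0
```

Run:
```python
from h import *
s=snapshot("scene");P=pts(s);H=hsv(s);print(state()["tcp_pos"],state()["tcp_rot"],state()["joints"].round(2))
a=s["img"][140:230,190:280,::-1];cv2.imwrite("pics/g5.png",cv2.resize(a,None,fx=6.5,fy=6.5,interpolation=2))
o=(H[...,0]>=3)&(H[...,0]<=22)&(H[...,1]>150)&(np.linalg.norm(P[...,:2]-[.504,.1614],axis=-1)<.05)&(P[...,2]>.095)
q=P[o];print(o.sum(),q.mean(0))
b=q[q[:,2]>.12];print(len(b),b.mean(0),b.max(0),b.min(0));print(cv2.minAreaRect(b[:,:2].astype(np.float32)))
```

```text
[0.54148713 0.157486   0.25253989] [-3.14121882e+00 -1.03326879e-03 -4.18356702e-02] [0.22 0.3  1.41 0.   1.43 1.83]
82 [0.5006421  0.16780352 0.11108514]
18 [0.5216262  0.16381594 0.12433236] [0.5538387  0.17921675 0.1305182 ] [0.4839942  0.14155906 0.12021026]
((0.5223546028137207, 0.17120102047920227), (0.03637618198990822, 0.06798127293586731), 67.546142578125)
```

View pics/g5.png

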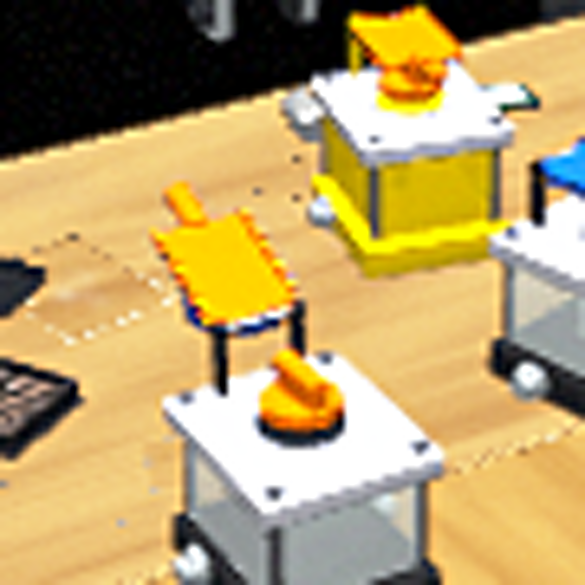

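Emit:
servo_tool([
  [-0.08,0.01,0,0,0,0,-0.2],
  [-0.15,0.018,0,0,0,0,-0.2],
  [-0.15,0.018,-0.14,0,0,0,-0.2],
  [-0.15,0.018,-0.28,0,0,0,-0.2],
  [-0.15,0.018,-0.42,0,0,0,-0.2],
  [-0.15,0.018,-0.52,0,0,0,-0.2],
  [-0.15,0.018,-0.6,0,0,0,-0.2],
  [-0.15,0.018,-0.63,0,0,0,-0.2],
])

```text
t: 9.27
tcp_pos: [0.5062, 0.1614, 0.0908]
tcp_rot: [3.14, 0.004, -0.042]
ft_force: [-0.4, -0.5, 0.5]
finger_gap: 0.401
grip_force: 0.0
```

Emit:
servo_tool([
  [0,0,0,0,0,0,-0.2],
  [0,0,0,0,0,0,-0.2],
  [0,0,0,0,0,0,-0.2],
  [0,0,0,0,0,0,-0.2],
  [0,0,0,0,0,0,-0.2],
  [0,0,0,0,0,0,-0.2],
  [0,0,0,0,0,0,-0.2],
  [0,0,0,0,0,0,-0.2],
])

```text
t: 9.93
tcp_pos: [0.5076, 0.1619, 0.0938]
tcp_rot: [-3.142, -0.0, -0.042]
ft_force: [-0.3, -0.6, 0.3]
finger_gap: 0.401
grip_force: 0.0
```

Run:
```python
from h import *
s=snapshot("scene");P=pts(s);H=hsv(s);st=state();print(st["tcp_pos"],st["ft_force"],st["finger_gap"])
m=(abs(P[...,0]-.5)<.03)&(abs(P[...,1]-.19)<.025)&(P[...,2]>.1)&(P[...,2]<.16)&(H[...,1]<110)
q=P[m];o=np.argsort(q[:,2])[:12];print(np.c_[q[o],np.argwhere(m)[o]].round(3))
a=s["img"][160:230,190:260,::-1];cv2.imwrite("pics/g6.png",cv2.resize(a,None,fx=8,fy=8,interpolation=2))
```

```text
[0.50759665 0.16187847 0.09371717] [-0.087646   -0.53742876 -0.13727594] 0.4034018640912186
[[5.08e-01 1.86e-01 1.02e-01 2.03e+02 2.29e+02]
 [5.11e-01 1.84e-01 1.03e-01 2.02e+02 2.29e+02]
 [5.13e-01 1.83e-01 1.05e-01 2.01e+02 2.29e+02]
 [5.17e-01 1.77e-01 1.09e-01 1.99e+02 2.30e+02]
 [5.08e-01 1.85e-01 1.19e-01 1.98e+02 2.29e+02]
 [4.98e-01 1.84e-01 1.24e-01 1.98e+02 2.31e+02]
 [5.02e-01 1.82e-01 1.25e-01 1.97e+02 2.31e+02]
 [4.98e-01 1.87e-01 1.25e-01 1.98e+02 2.30e+02]
 [5.02e-01 1.92e-01 1.28e-01 1.97e+02 2.28e+02]
 [4.98e-01 1.90e-01 1.29e-01 1.97e+02 2.29e+02]
 [5.04e-01 1.91e-01 1.31e-01 1.96e+02 2.28e+02]
 [5.00e-01 1.86e-01 1.31e-01 1.96e+02 2.30e+02]]
```

Emit:
servo_tool([
  [-0.014,0,-0.016,0,0,0,-0.2],
  [-0.014,0,-0.032,0,0,0,-0.2],
  [-0.014,0,-0.032,0,0,0,-0.4],
  [-0.014,0,-0.032,0,0,0,-0.7],
  [-0.014,0,-0.032,0,0,0,-1],
  [-0.014,0,-0.032,0,0,0,-1],
  [-0.014,0,-0.032,0,0,0,-1],
  [-0.014,0,-0.032,0,0,0,-1],
], force=30)

```text
t: 10.65
tcp_pos: [0.5043, 0.1628, 0.0855]
tcp_rot: [-3.14, -0.001, -0.042]
ft_force: [3.4, 7.6, -4.3]
finger_gap: 0.13
grip_force: 34.0
```

Emit:
servo_tool([
  [0,0.004,0,0,0,0.015,-1],
  [0,0.004,0,0,0,0.03,-1],
  [0,0.004,0,0,0,0.045,-1],
  [0,0.004,0,0,0,0.06,-1],
  [0,0.004,0,0,0,0.075,-1],
  [0,0.004,0,0,0,0.09,-1],
  [0,0.004,0,0,0,0.105,-1],
  [0,0.004,0,0,0,0.12,-1],
])

```text
t: 11.32
tcp_pos: [0.5042, 0.1634, 0.0855]
tcp_rot: [-3.141, -0.001, 0.717]
ft_force: [1.4, 5.3, -3.3]
finger_gap: 0.127
grip_force: 34.1
```

Emit:
servo_tool([
  [0,0,0,0,0,0.015,-1],
  [0,0,0,0,0,0.03,-1],
  [0,0,0,0,0,0.045,-1],
  [0,0,0,0,0,0.06,-1],
  [0,0,0,0,0,0.075,-1],
  [0,0,0,0,0,0.09,-1],
  [0,0,0,0,0,0.1,-1],
  [0,0,0,0,0,0.1,-1],
])

```text
t: 11.98
tcp_pos: [0.5039, 0.1637, 0.0855]
tcp_rot: [-3.141, -0.001, 1.345]
ft_force: [-1.3, 6.8, -1.9]
finger_gap: 0.129
grip_force: 34.3
```

Run:
```python
from h import *
st=state();print({k:st[k] for k in("tcp_pos","tcp_rot","ft_force","moment","joints","finger_gap")})
```

```text
{'tcp_pos': array([0.5038981 , 0.16370785, 0.08551201]), 'tcp_rot': array([-3.14105374e+00, -1.14844489e-03,  1.34463899e+00]), 'ft_force': array([-1.2599506 ,  6.78349288, -1.91538695]), 'moment': array([1.12861831, 0.04947197, 0.0727344 ]), 'joints': array([2.44343140e-01, 3.88440506e-01, 1.70300264e+00, 1.46166923e-03,
       1.05010970e+00, 4.69773044e-01]), 'finger_gap': 0.12885952769128975}
```

Emit:
servo_tool([
  [0,0,0,0,0,0,-0.6],
  [0,0,0,0,0,0,-0.3],
  [0,0,0,0,0,0,-0.3],
  [0,0,0.05,0,0,0,-0.3],
  [0,0,0.15,0,0,0,-0.3],
  [0,0,0.27,0,0,0,-0.3],
  [0,0,0.39,0,0,0,-0.3],
  [-0.1,0,0.5,0,0,0,-0.3],
])

```text
t: 12.65
tcp_pos: [0.4808, 0.1625, 0.2122]
tcp_rot: [3.14, -0.0, 1.339]
ft_force: [0.0, 1.1, 0.6]
finger_gap: 0.348
grip_force: 0.0
```

Emit:
servo_tool([
  [-0.1,0,0,0,0,0,-0.3],
  [-0.2,0,0.1,0,0,0,-0.3],
  [-0.3,0,0.1,0,0,0,-0.3],
  [-0.3,0,0.1,0,0,0,-0.3],
  [-0.3,0,0.1,0,0,0,-0.3],
  [-0.3,0,0.1,0,0,0,-0.3],
  [-0.3,0,0.1,0,0,0,-0.3],
  [-0.3,0,0.1,0,0,0,-0.3],
])

```text
t: 13.32
tcp_pos: [0.4045, 0.1628, 0.2351]
tcp_rot: [-3.141, 0.001, 1.34]
ft_force: [0.1, 0.5, -0.2]
finger_gap: 0.352
grip_force: 0.0
```

Run:
```python
from h import *
s=snapshot("scene");print(state()["tcp_pos"],state()["ft_force"])
a=s["img"][140:230,190:310,::-1];cv2.imwrite("pics/g7.png",cv2.resize(a,None,fx=6.5,fy=6.5,interpolation=2))
```

```text
[0.40444696 0.16278028 0.23517037] [ 0.34831144 -0.02237482  0.5839557 ]
```

View pics/g7.png

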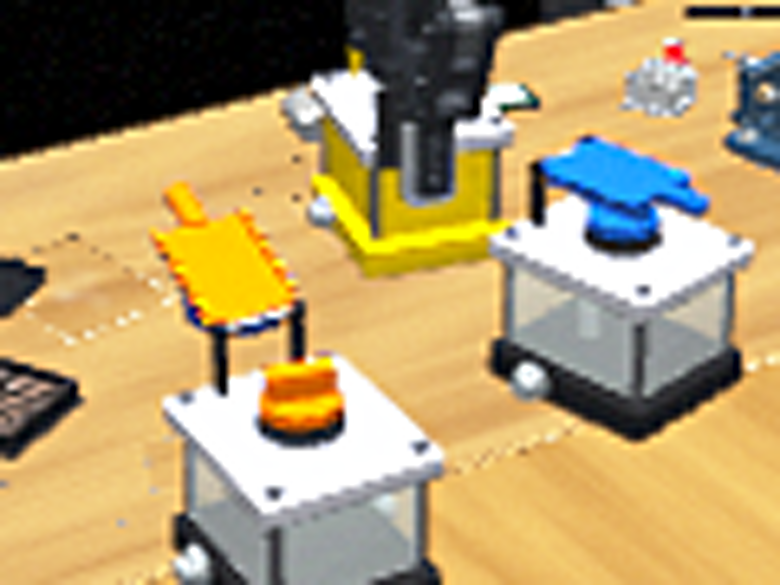

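The orange cover lies folded back at (230,265), and the cap's bar now runs across the reservoir at (300,380). The blue cover is closed at (625,170), and the gripper is clear of everything.

```bash
python3 -c "
from workcell import *
print(job_done())"
```

```text
the job is handed in; nothing more can be done
None
```

I folded the orange cover back until it stayed open, then turned the orange cap anticlockwise to about 1.38 rad (the stop is at 1.4). The blue cover was left closed, the gripper let go and moved clear, and I handed the job in at about 13 s; no verdict was returned.

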